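# Start the filter-cover screw of a nail dust extractor

### The job

The black hand screw that holds the filter cover of the nail dust extractor stands in its threaded hub but has not caught the thread. Turn it backward (anticlockwise seen from above) until you feel it drop into the start of the thread, then turn it forward one full turn, letting go and taking a fresh hold as often as you need, and finish still gripping it, started but not tightened, so that the cover can be lined up. Leave the other things on the table and on the extractor where they are.

Things in the scene. Friction and masses are not known exactly. Their poses are not given: they have to be found in the camera images.
- screw_grip (a point): point on the upright axis of the hand screw, in its black two-winged grip, where to take it from above: a bar 56 mm long (this frame's x axis), 16 mm thick (its y axis: pinch across it), 34 mm tall, from 23 mm below this point to 11 mm above it. z is up; the frame turns and sinks with the screw. A white mark on top shows the +x wing
- screw_flange (a point): centre of the underside of the screw's round black flange, 29 mm below screw_grip; the flange is 44 mm across, 6 mm thick, the bar stands on it. Below hangs a brass stem, 21 mm thick, 31 mm long, with a coarse right-hand thread of 6 mm per turn. The screw (about 0.16 kg) sinks by its own weight (6 mm in about 0.1 s) unless held up; it is captive: it can be lifted only 4 mm from its first place
- hub_mouth (a point): centre of the mouth of the grey threaded hub, a collar 52 mm across standing 10 mm above the deck; z up along the screw's axis. Height of screw_flange above it: 22 to 23.5 mm at the start (the foot of its thread rides on top of the hub's thread), up to 24 just before the drop, 18 just after it (a 6 mm drop), 12 after one turn forward, 0 fully home
- screw (a joint): turn of the screw since the start, rad: 0 at the start, forward (clockwise from above) counts up over whole turns, backward counts down. The drop comes 0.6 to 2.2 rad backward of the start, different each time and not to be seen from outside. Turned on backward after the drop, it climbs again, 6 mm per turn. It turns lightly (under 0.03 N m), stays put when let go
- extractor: the white nail dust extractor, 230 x 270 mm and 75 mm tall, fixed to the table; origin under the middle of its base; the hub stands 20 mm towards its -x (the front with dial and switch) and 35 mm towards its +y of this middle. On its deck round the hub is a flat grey slotted filter cover 154 mm across and 4 to 6 mm thick
- nail_file: white and grey nail file, 169 x 19 x 5 mm, lying flat on the extractor's deck beside the filter cover; origin under its centre, long axis x; leave it alone
- gel_jar: small black gel jar with a pink band and black lid, 44 mm across, 31 mm tall, standing on the extractor's deck; origin under its centre; leave it alone
- tip_box: flat clear plastic case of nail tips with a blue card, 85 x 125 x 28 mm, on the table; origin under its centre; leave it alone
- gel_brush: black gel brush with a steel ferrule, 155 mm long, 9 mm thick, lying on the table along its x axis; origin on the table under its handle; leave it alone
- buffer_block: pink and white buffer block, 95 x 26 x 26 mm, on the table; origin under its centre; leave it alone
- polish: red nail polish bottle with a black cap, 31 mm across, 72 mm tall, on the table; origin under its centre; leave it alone
- cleanser: white cleanser bottle with a grey cap, 50 mm across, 130 mm tall, on the table; origin under its centre; leave it alone

How it is judged:
On the way, in this order (a step that is already met when the one before it is completed fails the run):
1. the screw has been turned backward and has dropped into the start of the thread (value of joint screw below -0.3 rad and z of screw_flange in the frame of hub_mouth below 0.02 m), for 0.1 s.
2. the screw has then been turned forward about one turn, and with it has gone down the thread (z of screw_flange in the frame of hub_mouth below 0.014 m), for 0.2 s.
At the end, for the whole second after the job is handed in: the screw has caught and stands one turn down its thread (the flange's underside 9.5 to 14 mm above the hub's mouth, that is 0.7 to 1.4 turns past the drop), is not being turned, and the gripper's fingers still hold it by its grip (more than 4 N, TCP within 25 mm of screw_grip) (z of screw_flange in the frame of hub_mouth between 0.0095 and 0.014 m and contact force between the fingers and screw above 4 N and distance between the grasp point and screw_grip below 0.025 m and velocity of joint screw between -0.2 and 0.2 rad/s); the arm keeps its last pose, push and grip.
It fails at once if the screw is turned forward (more than 0.4 rad past its start) before it has dropped into the thread (value of joint screw above 0.4 rad and z of screw_flange in the frame of hub_mouth above 0.02 m).
It fails at once if the screw is driven on towards tight (flange less than 7 mm above the hub's mouth) (z of screw_flange in the frame of hub_mouth below 0.007 m).
It fails at once if another thing on the table or the extractor is shifted by more than 20 mm (distance of any of nail_file, gel_jar, tip_box, gel_brush, buffer_block, polish, cleanser from where it was at the start of the episode above 0.02 m).
It also fails if it takes over 72 s, if anything falls off the work surface, if the arm or the gripper's body presses on something with over 40 N, if the wrist force passes 120 N, or if a joint passes its speed limit or range.

### The arm

A 6-joint arm with a two-finger parallel gripper is mounted at the origin on the work surface. World frame = base frame: x ahead of the robot, y to its left, z up, the work surface at z = 0. Lengths are in m, angles in rad, forces in N, time in s.
With the tool pointing down it reaches from about 0.4 to 0.825 m from the base axis. Payload 7 kg.
Tool frame: the origin (TCP) lies between the finger pads, 19 mm behind the fingertips; this is the grasp point; z points along the fingers, y is the line along which they close (so a half turn about z gives the same grasp; the last joint's range is limited). The gripper opens to 88 mm and grips with 3 to 60 N. Pads are 19 mm wide; open, the fingers measure 130 mm over their backs; the gripper's body (78 mm by 193 mm) begins 47 mm behind the grasp point.
Start: joints at [-1.028, 0.359, 0.012, 0, -1.224, -0.288], TCP at [0.17, -0.653, 0.245] pointing down, gripper open.
Joint ranges: [-3.07, 3.07], [-1.43, 2.12], [-1.02, 1.25], [-3.03, 1.67], [-3.05, -0], [-3.03, 3.03]. Speed limits (rad/s): [2.39, 2.39, 3.01, 3.14, 3.14, 3.14].

### API

Orientations are given as [roll, pitch, yaw] about the fixed x, y, z axes, in that order (R = Rz(yaw) Ry(pitch) Rx(roll)).
In Python, from station import arm, cams, order, get_state gives the robot as it stands (arm), with the cameras (cams), the readings as plain functions and the job (order).
- The arm moves only by the shell command python3 nudge.py [FORCE], which reads ROWS from standard input. ROWS is a JSON list of rows, 1 to 20 of them, each of 5 numbers: the finger opening in m, then dx, dy, dz in shares of 0.8 m (1.0 is 0.8 m), then a turn about the tool's z in shares of 2 rad (1.0 is 2 rad); each row is the pose to reach, as a shift and turn from the pose commanded when the command began, along the tool's axes at that moment; what a row does not reach only later rows make up. A row lasts 1/12 s, in which the tool goes at most 0.0417 m and 0.125 rad, less where a joint would pass 70% of its speed; a pose out of reach is approached as far as the arm can. The fingers move at their own pace and stop on an object; FORCE is the grip in N (left out, the last holds). Time passes only in rows, so rows that do not move let the fingers close. It prints the time, the measured TCP pose, the force, the opening and the grip force at its end. Input that does not fit is refused with a message, and nothing moves.
- get_state(): the state, without advancing time (a new reading comes with each control period).
- cams.grab_frame(name): name is "scene" or "top"; returns the picture (384x512x3 uint8, red, green, blue); there is no depth.
- cams.camera_params(name): a dict with "fx", "fy", "cx", "cy" (pixels), "T" (4x4, takes a point from camera to world coordinates). Camera axes: x right, y down, z forward; pixel columns grow to the right and rows downward; lengths in m; the calibration is good to about 2 mm. A picture is of the moment at which its call begins. camera_params takes no time and is no camera call.
- order.job_done(): hands the job in; it is judged then, once.
The state is a dict: "t": time; "q": joint angles; "qd": joint speeds; "joint_efforts": joint torques, N m; "eef_pos": TCP position; "ee_rot": TCP orientation; "force": force on the tool from outside, world axes, zero at the start; "moment": the same for the moment, N m; "width": finger opening in m; "gripper_force": force on a finger pad.
Only numpy, scipy, OpenCV 4.12 (cv2) and the standard library are available. Lean on these libraries where they do the work, as an engineer would, in place of code of your own. Each camera call takes 0.05 s, during which the arm holds its last target. There are 200 camera calls.

## Working session

There is one attempt and no reset: what is moved stays moved. The work goes in short steps, Python scripts to look and compute and a shell command to move; the robot and the scene stay as the last step left them, time stands still between calls to the robot, and variables do not carry over. Pictures are saved under pics/ and viewed, at most 10 in all, crops included, and the job is handed in when it is done.

```bash
ls; mkdir -p pics
python3 - <<'E'
from station import arm, cams, order, get_state
import cv2,numpy as np
np.set_printoptions(precision=4,suppress=True)
for n in("scene","top"):
    im=cams.grab_frame(n);cv2.imwrite(f"pics/{n}0.png",im[:,:,::-1])
    p=cams.camera_params(n);print(n,p["fx"],p["fy"],p["cx"],p["cy"]);print(p["T"])
s=get_state();print(s)
E
```

```text
nudge.py
pics
station.py
scene 410.24809681081814 410.24809681081814 253.7092859834475 193.63559429607156
[[-0.6007  0.5667 -0.5639  1.1816]
 [ 0.7994  0.4287 -0.4209  0.444 ]
 [ 0.0032 -0.7036 -0.7105  0.9052]
 [ 0.      0.      0.      1.    ]]
top 436.8353134803098 436.8353134803098 265.4722523417056 198.98878758744846
[[ 0.0125 -0.9933  0.1147  0.3904]
 [-0.9999 -0.0113  0.0111 -0.0156]
 [-0.0097 -0.1149 -0.9933  1.4486]
 [ 0.      0.      0.      1.    ]]
{'t': 0.1, 'q': array([-1.0279,  0.3593,  0.0112, -0.0003, -1.2241, -0.2881]), 'qd': array([ 0.0002, -0.0005,  0.0008,  0.0016,  0.0005, -0.0011]), 'joint_efforts': array([ -0.0007, -58.4166,  29.375 ,   7.0155,   0.0102,  -0.0001]), 'eef_pos': array([ 0.17  , -0.6528,  0.2445]), 'ee_rot': array([ 3.1401, -0.0001, -2.8869]), 'force': array([ 0.1307, -0.6992, -0.0902]), 'moment': array([0.0106, 0.0052, 0.0126]), 'gripper_force': 0.0, 'width': 0.08742913080235466}
```

View pics/scene0.png

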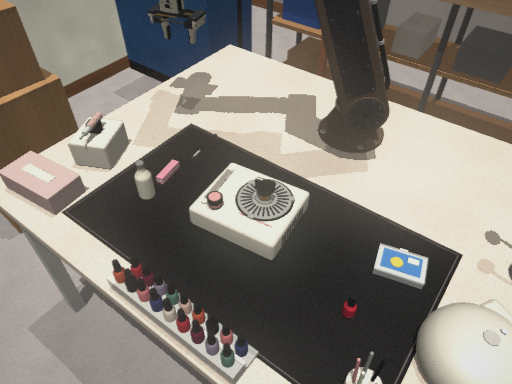

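View pics/top0.png

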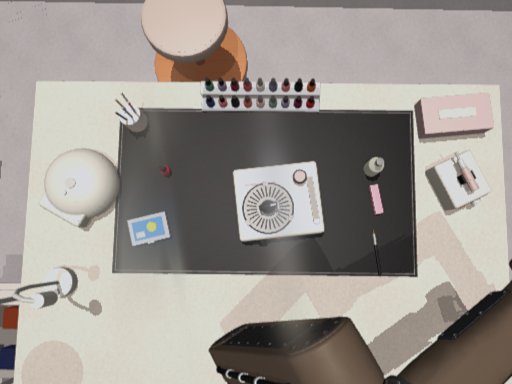

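The scene view shows the extractor mid-table with the screw at about (265,188). In the top view the screw is at about (268,207). I'll zoom in on both.

Run:
```python
import cv2,numpy as np
a=cv2.imread("pics/top0.png")[155:250,225:335];b=cv2.imread("pics/scene0.png")[155:260,180:320]
a=cv2.resize(a,None,fx=5,fy=5,interpolation=cv2.INTER_CUBIC)[:, :440];b=cv2.resize(b,None,fx=5,fy=5,interpolation=cv2.INTER_CUBIC)
a=cv2.resize(cv2.imread("pics/top0.png")[175:240,235:300],None,fx=8,fy=8,interpolation=cv2.INTER_CUBIC)
b=cv2.resize(cv2.imread("pics/scene0.png")[165:230,230:305],None,fx=8,fy=8,interpolation=cv2.INTER_CUBIC)
f=np.clip(np.float32(a)*1.5,0,255).astype(np.uint8);cv2.imwrite("pics/topc.png",f)
cv2.imwrite("pics/scenec.png",np.clip(np.float32(b)*1.5,0,255).astype(np.uint8))
```

```text
(no output)
```

View pics/topc.png

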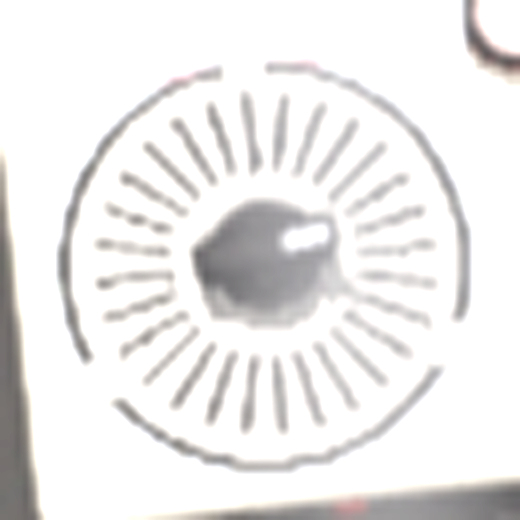

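View pics/scenec.png

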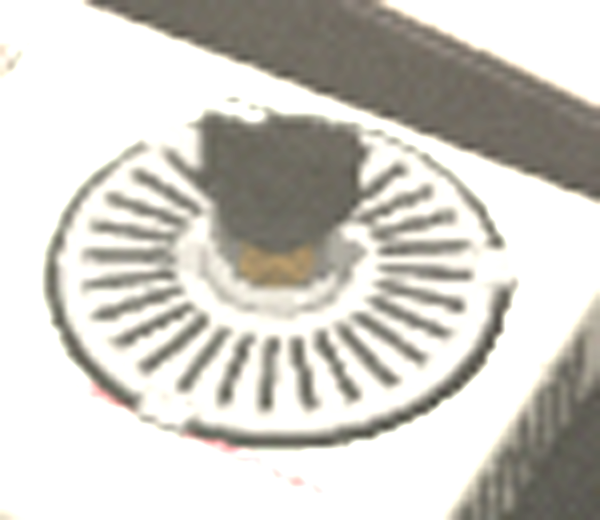

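The top crop shows the bar's long axis running from about (193,256) to (336,226), with the white mark at about (304,236). The mark is on the right-hand, upper wing. The cover circle is centred near (265,266). The scene crop shows the grip, with its top edge from (200,115) to (362,130), and the brass stem below at (275,265).

```bash
cat > h.py <<'E'
import numpy as np,cv2
from station import arm, cams, order, get_state
np.set_printoptions(precision=4,suppress=True)
def ray(n,u,v,z):
    p=cams.camera_params(n);T=p["T"];d=T[:3,:3]@[(u-p["cx"])/p["fx"],(v-p["cy"])/p["fy"],1]
    return T[:3,3]+d*(z-T[2,3])/d[2]
def proj(n,X):
    p=cams.camera_params(n);T=p["T"];c=T[:3,:3].T@(np.asarray(X)-T[:3,3]);return np.array([p["fx"]*c[0]/c[2]+p["cx"],p["fy"]*c[1]/c[2]+p["cy"]])
E
python3 - <<'E'
from h import *
c=lambda n,u,v,z,o:ray(n,u/8+o[0]-.5+.06,v/8+o[1]-.5+.06,z)
o=(235,175)
print("cover ctr",c("top",265,266,.080,o))
print("mark",c("top",304,236,.148,o))
print("ends",c("top",193,256,.148,o),c("top",336,226,.148,o))
# extractor white mask
im=cv2.imread("pics/top0.png");g=im[155:250,225:335]
m=(g.min(2)>110).astype(np.uint8);cs,_=cv2.findContours(m,cv2.RETR_EXTERNAL,cv2.CHAIN_APPROX_NONE)
k=max(cs,key=cv2.contourArea);r=cv2.minAreaRect(k);b=cv2.boxPoints(r)+[225,155];print(r,b)
P=np.array([ray("top",*x,.075) for x in b]);print(P,P.mean(0),[np.linalg.norm(P[i]-P[i-1]) for i in range(4)])
# dark bar mask, top & scene
for n,(x,y,w,h) in dict(top=(255,196,26,24),scene=(250,175,32,30)).items():
    q=cv2.imread(f"pics/{n}0.png")[y:y+h,x:x+w].max(2);print(n);print(q[::1])
E
```

```text
cover ctr [ 0.5206 -0.0076  0.08  ]
mark [ 0.5256 -0.0225  0.148 ]
ends [0.5176 0.0189 0.148 ] [ 0.5295 -0.0344  0.148 ]
((53.11600112915039, 45.640750885009766), (73.53599548339844, 85.18775939941406), 84.19327545166016) [[232.0207 168.3708]
 [316.7714 159.7521]
 [324.2113 232.9107]
 [239.4606 241.5294]]
[[ 0.6463  0.1078  0.075 ]
 [ 0.6771 -0.1626  0.075 ]
 [ 0.4441 -0.1856  0.075 ]
 [ 0.414   0.0795  0.075 ]] [ 0.5454 -0.0402  0.075 ] [np.float64(0.2339745462452771), np.float64(0.27213928584863667), np.float64(0.23408170634991976), np.float64(0.2668790267949412)]
top
[[170 118 150 191 189 136 141 196 146 158 196 140 172 188 161 185 160 143
  182 155 132 174 194 170 135 156]
 [203 172 115 150 189 178 123 173 182 185 200 180 199 200 191 197 176 180
  192 139 160 193 172 136 156 187]
 [194 201 171 121 151 189 172 180 201 202 202 199 201 200 199 200 198 199
  197 174 185 168 138 157 186 195]
 [150 176 200 170 134 193 203 203 203 201 186 177 175 174 178 183 192 199
  199 197 187 139 155 184 178 166]
 [149 126 167 179 179 203 205 203 191 174 144 126 121 123 132 144 161 177
  191 190 181
[... 5390 characters left out ...]
0 169 182 184 175 147 138 140 141]
 [174 148 151 178 179 178 138 150 163 154 156 115  99 108 110 107 105  99
  103 145 155 156 124 147 175 183 159 111  97 114 141 173]
 [101  90 108 169 182 182 163 130 147 160 163 155 155 154 151 156 154 153
  154 160 157 133 151 177 183 182 179 150 117  94  85  94]
 [103 162 177 160 180 183 182 149 133 142 158 158 162 159 161 158 160 181
  162 148 127 126 171 182 185 160 114  97 134 167 172 146]
 [177 141 108  90 143 179 186 181 177 155 135 128 148 148 146 153 148 139
  123 133 155 173 182 182 183 181 150  95  84  99 145 173]
 [104  87  86 164 132 111 172 185 183 182 179 179 166 164 153 151 144 170
  179 178 178 188 182 161 110  99 142 167 138  96  88  96]]
```

Run:
```python
from h import *
print(proj("scene",[.5256,-.0225,.148]),proj("scene",[.5217,-.0077,.116]))
# bar-top axis: cross ray check of mark (scene ~ (259.5,178.6)) 
print(ray("scene",259.3,178.6,.148))
s=get_state();from scipy.spatial.transform import Rotation as R
M=R.from_euler("xyz",s["ee_rot"]).as_matrix();print(M.T@(np.array([.522,-.0077,.245])-s["eef_pos"]))
```

```text
[260.6428 179.1748] [265.6675 189.1514]
[ 0.526  -0.0267  0.148 ]
[-0.5032  0.5356  0.0003]
```

The mark agrees between the two views at z≈0.148 to within about 3 mm, so the heights hold. The axis is at about (0.522,-0.008) and the bar yaw is about -1.33. Next I move over it at the safe height.

The rows are not in the units I measure in: shifts go in shares of 0.8 m and turns go in shares of 2 rad. I convert before sending: 0.5355 m is 0.6694, -0.503 m is -0.6288, -1.557 rad is -0.7785.

```bash
echo '[[0.088,-0.6288,0.6694,0,-0.7785],[0.088,-0.6288,0.6694,0,-0.7785],[0.088,-0.6288,0.6694,0,-0.7785],[0.088,-0.6288,0.6694,0,-0.7785],[0.088,-0.6288,0.6694,0,-0.7785],[0.088,-0.6288,0.6694,0,-0.7785],[0.088,-0.6288,0.6694,0,-0.7785],[0.088,-0.6288,0.6694,0,-0.7785],[0.088,-0.6288,0.6694,0,-0.7785],[0.088,-0.6288,0.6694,0,-0.7785],[0.088,-0.6288,0.6694,0,-0.7785],[0.088,-0.6288,0.6694,0,-0.7785],[0.088,-0.6288,0.6694,0,-0.7785],[0.088,-0.6288,0.6694,0,-0.7785],[0.088,-0.6288,0.6694,0,-0.7785],[0.088,-0.6288,0.6694,0,-0.7785],[0.088,-0.6288,0.6694,0,-0.7785],[0.088,-0.6288,0.6694,0,-0.7785],[0.088,-0.6288,0.6694,0,-0.7785],[0.088,-0.6288,0.6694,0,-0.7785]]' | python3 nudge.py
python3 - <<'E'
from h import *
s=get_state();print(s["t"],s["q"],s["eef_pos"],s["ee_rot"],s["force"])
E
```

```text
t: 1.77
eef_pos: [0.522, -0.0069, 0.2446]
ee_rot: [3.14, 0.0, -1.327]
force: [0.3, -0.3, -0.7]
width: 0.0878
gripper_force: 0.0
1.7667 [ 0.3629  0.1078 -0.3217 -0.0002 -1.1429 -0.1194] [ 0.522  -0.0069  0.2446] [ 3.14    0.     -1.3274] [ 0.316  -0.3292 -0.745 ]
```

To row units: 0.108 m is 0.135, 0.09 m is 0.1125.

```bash
echo '[[0.088,0,-0.001,0.0438,0],[0.088,0,-0.001,0.0875,0],[0.088,0,-0.001,0.1125,0],[0.088,0,-0.001,0.135,0],[0.088,0,-0.001,0.135,0]]' | python3 nudge.py
python3 - <<'E'
from h import *
im=cams.grab_frame("scene")[140:240,200:330,::-1];cv2.imwrite("pics/s1.png",cv2.resize(im,None,fx=6,fy=6,interpolation=cv2.INTER_CUBIC))
E
```

```text
t: 2.18
eef_pos: [0.5197, -0.0096, 0.1338]
ee_rot: [3.135, 0.0, -1.332]
force: [-0.6, -0.9, 0.4]
width: 0.0876
gripper_force: 0.0
```

View pics/s1.png

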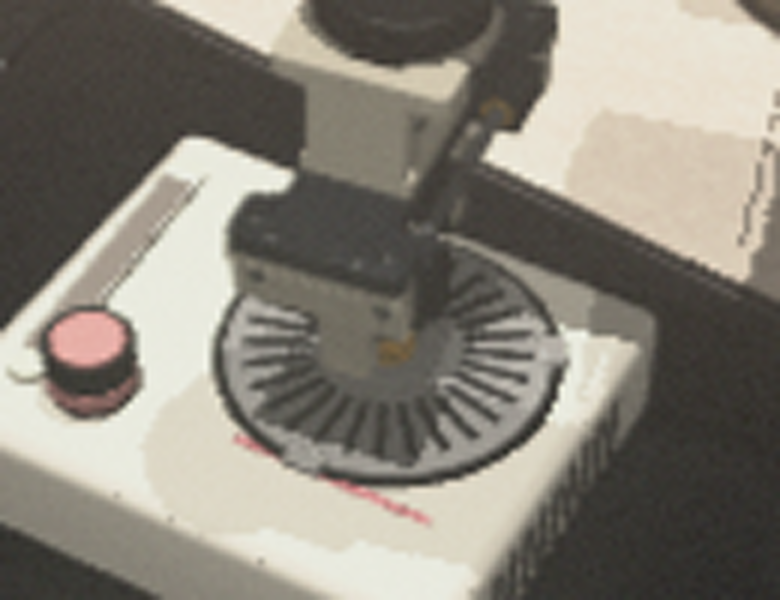

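The gripper straddles the screw. The near finger is in front at about (360,340), the stem shows at (395,350), and the jar and file are clear. Now I settle and close softly.

To row units: -0.001 m is -0.0013.

```bash
echo '[[0.05,0,0,-0.0013,0],[0.02,0,0,-0.0013,0],[0.02,0,0,-0.0013,0],[0.02,0,0,-0.0013,0],[0.02,0,0,-0.0013,0]]' | python3 nudge.py 6
echo '[[0.01,0,0,0,0],[0.01,0,0,0,0],[0.01,0,0,0,0],[0.01,0,0,0,0],[0.01,0,0,0,0],[0.01,0,0,0,0]]' | python3 nudge.py 6
python3 - <<'E'
from h import *
s=get_state();print(s)
E
```

```text
t: 2.65
eef_pos: [0.523, -0.0079, 0.1392]
ee_rot: [-3.14, 0.0, -1.33]
force: [0.2, -0.1, -0.4]
width: 0.0597
gripper_force: 0.0
t: 3.15
eef_pos: [0.5227, -0.008, 0.1383]
ee_rot: [3.141, -0.0, -1.33]
force: [-0.4, -0.8, -0.2]
width: 0.0196
gripper_force: 0.0
{'t': 3.15, 'q': array([ 0.3604,  0.2084, -0.4669,  0.    , -0.8956, -0.1194]), 'qd': array([-0.0004, -0.0003, -0.0016,  0.0007,  0.    , -0.0004]), 'joint_efforts': array([  0.0016, -41.4307,  24.3588,   5.809 ,   0.0261,  -0.    ]), 'eef_pos': array([ 0.5227, -0.008 ,  0.1383]), 'ee_rot': array([ 3.1415, -0.    , -1.3298]), 'force': array([-0.3652, -0.8146, -0.1912]), 'moment': array([0.0044, 0.1044, 0.0056]), 'gripper_force': 0.0, 'width': 0.01958227695635667}
```

```bash
echo '[[0.01,0,0,0,0],[0.01,0,0,0,0],[0.01,0,0,0,0],[0.01,0,0,0,0]]' | python3 nudge.py 6
python3 - <<'E'
from h import *
s=get_state();print(s["force"],s["moment"],s["gripper_force"],s["width"],s["eef_pos"])
E
```

```text
t: 3.48
eef_pos: [0.5224, -0.0081, 0.1383]
ee_rot: [3.141, 0.0, -1.33]
force: [-0.7, -0.2, 0.4]
width: 0.0158
gripper_force: 6.0
[-0.658  -0.2478  0.3961] [ 0.0577  0.6763 -0.0298] 5.999477505683899 0.01581961695129974 [ 0.5224 -0.0081  0.1383]
```

Gripped at 15.8 mm with small lateral force. Next I preload it downward slightly so that I can feel the drop.

To row units: 0.001 m is 0.0013.

```bash
echo '[[0.01,0,0,0.0013,0],[0.01,0,0,0.0013,0],[0.01,0,0,0.0013,0]]' | python3 nudge.py 10
echo '[[0.01,0,0,0.0013,0],[0.01,0,0,0.0013,0],[0.01,0,0,0.0013,0]]' | python3 nudge.py 10
```

```text
t: 3.73
eef_pos: [0.5225, -0.0081, 0.1379]
ee_rot: [3.141, -0.0, -1.33]
force: [-4.6, 1.6, 6.7]
width: 0.0159
gripper_force: 10.0
t: 3.98
eef_pos: [0.5225, -0.0081, 0.1374]
ee_rot: [3.142, -0.0, -1.329]
force: [-6.2, 0.4, 12.2]
width: 0.0159
gripper_force: 10.0
```

To row units: -0.2 rad is -0.1.

```bash
for i in 1; do echo '[[0.01,0,0,0,-0.05],[0.01,0,0,0,-0.1],[0.01,0,0,0,-0.1]]' | python3 nudge.py 10; done
echo '[[0.01,0,0,0,-0.05],[0.01,0,0,0,-0.1],[0.01,0,0,0,-0.1]]' | python3 nudge.py 10
echo '[[0.01,0,0,0,-0.05],[0.01,0,0,0,-0.1],[0.01,0,0,0,-0.1]]' | python3 nudge.py 10
python3 - <<'E'
from h import *
s=get_state();print(s["force"],s["moment"],s["q"])
E
```

```text
t: 4.23
eef_pos: [0.5221, -0.0083, 0.1371]
ee_rot: [3.141, -0.0, -1.123]
force: [-7.0, -0.1, 12.0]
width: 0.0158
gripper_force: 10.0
t: 4.48
eef_pos: [0.5218, -0.0086, 0.1371]
ee_rot: [3.14, -0.0, -0.923]
force: [-5.5, -1.8, 11.5]
width: 0.0161
gripper_force: 10.0
t: 4.73
eef_pos: [0.5216, -0.0089, 0.1366]
ee_rot: [3.139, 0.001, -0.724]
force: [-4.8, -2.7, 6.7]
width: 0.0161
gripper_force: 10.0
[-4.8468 -2.7075  6.6827] [-1.0189  2.1295  0.06  ] [ 0.3599  0.2098 -0.4701  0.0007 -0.8932  0.4868]
```

Fz fell from 11.5 to 6.7 N with z sinking, which could be either the drop or slip. I'll press down 2 mm to tell which.

To row units: 0.002 m is 0.0025, 0.001 m is 0.0013.

```bash
echo '[[0.01,0,0,0.0013,0],[0.01,0,0,0.0025,0],[0.01,0,0,0.0025,0]]' | python3 nudge.py 10
echo '[[0.01,0,0,0,0],[0.01,0,0,0,0]]' | python3 nudge.py 10
```

```text
t: 4.98
eef_pos: [0.5215, -0.0089, 0.1336]
ee_rot: [3.139, 0.001, -0.73]
force: [-1.8, -5.6, -3.0]
width: 0.0159
gripper_force: 10.0
t: 5.15
eef_pos: [0.5216, -0.0088, 0.1336]
ee_rot: [3.139, 0.001, -0.73]
force: [-2.0, -4.7, -2.7]
width: 0.0159
gripper_force: 10.0
```

It sank freely by over 3 mm with Fz negative, so it has dropped. I'll follow it down until the thread carries it.

To row units: 0.001 m is 0.0013.

```bash
echo '[[0.01,0,0,0.0013,0],[0.01,0,0,0.0013,0],[0.01,0,0,0.0013,0]]' | python3 nudge.py 10
echo '[[0.01,0,0,0.0013,0],[0.01,0,0,0.0013,0],[0.01,0,0,0.0013,0]]' | python3 nudge.py 10
echo '[[0.01,0,0,0.0013,0],[0.01,0,0,0.0013,0],[0.01,0,0,0.0013,0]]' | python3 nudge.py 10
```

```text
t: 5.4
eef_pos: [0.5216, -0.0088, 0.1326]
ee_rot: [3.139, 0.001, -0.73]
force: [-2.6, -5.1, -2.0]
width: 0.0163
gripper_force: 10.0
t: 5.65
eef_pos: [0.5216, -0.0089, 0.1323]
ee_rot: [3.139, 0.001, -0.73]
force: [-5.2, -4.3, 5.2]
width: 0.0157
gripper_force: 10.0
t: 5.9
eef_pos: [0.5218, -0.009, 0.132]
ee_rot: [3.139, 0.0, -0.73]
force: [-7.1, -4.9, 10.8]
width: 0.0156
gripper_force: 10.0
```

The floor is reached at TCP z≈0.1325, about 6 mm below where it started, so step 1 is met. Now I turn forward and follow the pitch of about 0.95 mm/rad.

To row units: 0.0004 m is 0.0005, -0.0003 m is -0.0004, 0.12 rad is 0.06.

```bash
echo '[[0.01,0,0,-0.0004,0.06],[0.01,0,0,-0.0003,0.12],[0.01,0,0,-0.0001,0.18],[0.01,0,0,0,0.24],[0.01,0,0,0.0001,0.3],[0.01,0,0,0.0003,0.36],[0.01,0,0,0.0004,0.42],[0.01,0,0,0.0005,0.48],[0.01,0,0,0.0005,0.48]]' | python3 nudge.py 10
echo '[[0.01,0,0,0.0001,0.06],[0.01,0,0,0.0003,0.12],[0.01,0,0,0.0005,0.18],[0.01,0,0,0.0006,0.24],[0.01,0,0,0.0008,0.3],[0.01,0,0,0.0009,0.36],[0.01,0,0,0.001,0.42],[0.01,0,0,0.0011,0.48],[0.01,0,0,0.0011,0.48]]' | python3 nudge.py 10
python3 - <<'E'
from h import *
s=get_state();print(s["q"],s["moment"])
E
```

```text
t: 6.65
eef_pos: [0.5231, -0.0084, 0.1312]
ee_rot: [-3.141, -0.001, -1.695]
force: [-0.0, -4.5, 1.2]
width: 0.0156
gripper_force: 10.0
t: 7.4
eef_pos: [0.5243, -0.0091, 0.1306]
ee_rot: [-3.139, 0.002, -2.652]
force: [5.7, -12.1, -1.7]
width: 0.0159
gripper_force: 10.0
[ 0.3589  0.2186 -0.476   0.0032 -0.8743 -1.4425] [-4.1344 -2.0021 -0.0018]
```

The lateral force has grown to about 13 N along tool -y. I'll shift that way, keep following down, and continue.

To row units: -0.0013 m is -0.0016, -0.001 m is -0.0013.

```bash
echo '[[0.01,0,-0.0013,0.0005,0],[0.01,0,-0.0016,0.0008,0],[0.01,0,-0.0016,0.0008,0],[0.01,0,-0.0016,0.0008,0]]' | python3 nudge.py 10
echo '[[0.01,0,0,0.0001,0.06],[0.01,0,0,0.0003,0.12],[0.01,0,0,0.0005,0.18],[0.01,0,0,0.0006,0.24],[0.01,0,0,0.0008,0.3],[0.01,0,0,0.0009,0.36],[0.01,0,0,0.001,0.42],[0.01,0,0,0.0011,0.48],[0.01,0,0,0.0011,0.48]]' | python3 nudge.py 10
python3 - <<'E'
from h import *
s=get_state();print(s["q"],s["moment"])
E
```

```text
t: 7.73
eef_pos: [0.5244, -0.0093, 0.1302]
ee_rot: [-3.14, 0.002, -2.645]
force: [0.3, -4.5, 5.0]
width: 0.0161
gripper_force: 10.0
t: 8.48
eef_pos: [0.5244, -0.0107, 0.1294]
ee_rot: [-3.14, 0.003, 2.67]
force: [2.7, -12.9, 3.8]
width: 0.0159
gripper_force: 10.0
[ 0.3561  0.2207 -0.4767  0.0035 -0.8727 -2.4011] [-4.9845 -1.1496 -0.0735]
```

z has fallen 3 mm over 2.9 rad, which matches the thread pitch. Now I let go, settle, and see where the free tool stands before taking a fresh hold.

```bash
echo '[[0.03,0,0,0,0],[0.088,0,0,0,0],[0.088,0,0,0,0],[0.088,0,0,0,0],[0.088,0,0,0,0],[0.088,0,0,0,0],[0.088,0,0,0,0],[0.088,0,0,0,0],[0.088,0,0,0,0],[0.088,0,0,0,0],[0.088,0,0,0,0],[0.088,0,0,0,0]]' | python3 nudge.py 10
python3 - <<'E'
from h import *
from scipy.spatial.transform import Rotation as R
s=get_state();print(s["q"])
M=R.from_euler("xyz",s["ee_rot"]).as_matrix();print(M.T@(np.array([.523,-.010,.131])-s["eef_pos"]))
E
```

```text
t: 9.48
eef_pos: [0.5233, -0.0092, 0.1286]
ee_rot: [-3.142, -0.0, 2.673]
force: [0.5, 0.8, -0.0]
width: 0.0858
gripper_force: 0.0
[ 0.3577  0.2209 -0.4772  0.     -0.8727 -2.3967]
[-0.0001 -0.0009 -0.0024]
```

To row units: -0.0015 m is -0.0019, -0.0009 m is -0.0011, -1.57 rad is -0.785.

```bash
echo '[[0.088,0,-0.0011,-0.0019,-0.06],[0.088,0,-0.0011,-0.0019,-0.12],[0.088,0,-0.0011,-0.0019,-0.18],[0.088,0,-0.0011,-0.0019,-0.24],[0.088,0,-0.0011,-0.0019,-0.3],[0.088,0,-0.0011,-0.0019,-0.36],[0.088,0,-0.0011,-0.0019,-0.42],[0.088,0,-0.0011,-0.0019,-0.48],[0.088,0,-0.0011,-0.0019,-0.54],[0.088,0,-0.0011,-0.0019,-0.6],[0.088,0,-0.0011,-0.0019,-0.66],[0.088,0,-0.0011,-0.0019,-0.72],[0.088,0,-0.0011,-0.0019,-0.78],[0.088,0,-0.0011,-0.0019,-0.785]]' | python3 nudge.py
echo '[[0.088,0,0,0,-0.06],[0.088,0,0,0,-0.12],[0.088,0,0,0,-0.18],[0.088,0,0,0,-0.24],[0.088,0,0,0,-0.3],[0.088,0,0,0,-0.36],[0.088,0,0,0,-0.42],[0.088,0,0,0,-0.48],[0.088,0,0,0,-0.54],[0.088,0,0,0,-0.6],[0.088,0,0,0,-0.66],[0.088,0,0,0,-0.72],[0.088,0,0,0,-0.78],[0.088,0,0,0,-0.785],[0.088,0,0,0,-0.785]]' | python3 nudge.py
echo '[[0.03,0,0,0,0],[0.03,0,0,0,0],[0.03,0,0,0,0],[0.03,0,0,0,0],[0.03,0,0,0,0],[0.03,0,0,0,0],[0.03,0,0,0,0],[0.03,0,0,0,0]]' | python3 nudge.py 6
echo '[[0.01,0,0,0,0],[0.01,0,0,0,0],[0.01,0,0,0,0],[0.01,0,0,0,0],[0.01,0,0,0,0],[0.01,0,0,0,0]]' | python3 nudge.py 6
python3 - <<'E'
from h import *
s=get_state();print(s["q"],s["moment"])
E
```

```text
t: 10.65
eef_pos: [0.5229, -0.01, 0.1301]
ee_rot: [-3.142, 0.0, -2.034]
force: [-0.2, 0.1, 0.5]
width: 0.0876
gripper_force: 0.0
t: 11.9
eef_pos: [0.5229, -0.01, 0.1301]
ee_rot: [-3.142, -0.0, -0.475]
force: [-0.3, 0.1, 0.0]
width: 0.0876
gripper_force: 0.0
t: 12.57
eef_pos: [0.5229, -0.01, 0.1301]
ee_rot: [-3.142, 0.0, -0.47]
force: [-0.2, 1.0, 0.1]
width: 0.0402
gripper_force: 0.0
t: 13.07
eef_pos: [0.5228, -0.0102, 0.1301]
ee_rot: [3.141, 0.0, -0.47]
force: [0.2, -1.5, 0.9]
width: 0.0159
gripper_force: 6.0
[ 0.3563  0.2184 -0.4764  0.0002 -0.8762  0.7445] [-0.7104  0.2829  0.0065]
```

Fresh hold, well centred. Now forward about another 3.2 rad.

To row units: 0.0012 m is 0.0015, 0.0011 m is 0.0014, 0.96 rad is 0.48.

```bash
echo '[[0.01,0,0,0.0004,0],[0.01,0,0,0.0005,0.06],[0.01,0,0,0.0008,0.12],[0.01,0,0,0.0009,0.18],[0.01,0,0,0.001,0.24],[0.01,0,0,0.0011,0.3],[0.01,0,0,0.0013,0.36],[0.01,0,0,0.0014,0.42],[0.01,0,0,0.0015,0.48],[0.01,0,0,0.0015,0.48]]' | python3 nudge.py 10
echo '[[0.01,0,0,0.0001,0.06],[0.01,0,0,0.0003,0.12],[0.01,0,0,0.0005,0.18],[0.01,0,0,0.0006,0.24],[0.01,0,0,0.0008,0.3],[0.01,0,0,0.0009,0.36],[0.01,0,0,0.001,0.42],[0.01,0,0,0.0011,0.48],[0.01,0,0,0.0011,0.48]]' | python3 nudge.py 10
python3 - <<'E'
from h import *
s=get_state();print(s["q"],s["moment"])
E
```

```text
t: 13.9
eef_pos: [0.5229, -0.0101, 0.1291]
ee_rot: [-3.141, -0.0, -1.435]
force: [-1.2, -2.3, 2.7]
width: 0.0157
gripper_force: 10.0
t: 14.65
eef_pos: [0.5231, -0.0101, 0.1282]
ee_rot: [-3.141, 0.0, -2.391]
force: [0.4, -2.0, 2.0]
width: 0.016
gripper_force: 10.0
[ 0.3563  0.2208 -0.4786  0.0004 -0.8711 -1.1771] [-0.9674  0.0326 -0.0083]
```

To row units: 0.0013 m is 0.0016, 0.0012 m is 0.0015, 1.32 rad is 0.66.

```bash
echo '[[0.01,0,0,0.0001,0.06],[0.01,0,0,0.0003,0.12],[0.01,0,0,0.0005,0.18],[0.01,0,0,0.0006,0.24],[0.01,0,0,0.0008,0.3],[0.01,0,0,0.0009,0.36],[0.01,0,0,0.001,0.42],[0.01,0,0,0.0011,0.48],[0.01,0,0,0.0013,0.54],[0.01,0,0,0.0015,0.6],[0.01,0,0,0.0016,0.66],[0.01,0,0,0.0016,0.66],[0.01,0,0,0.0016,0.66],[0.01,0,0,0.0016,0.66]]' | python3 nudge.py 10
python3 - <<'E'
from h import *
s=get_state();print(s["q"],s["qd"],s["moment"])
im=cams.grab_frame("scene")[140:240,200:330,::-1];cv2.imwrite("pics/s2.png",cv2.resize(im,None,fx=6,fy=6,interpolation=cv2.INTER_CUBIC))
E
```

```text
t: 15.82
eef_pos: [0.5231, -0.0102, 0.1269]
ee_rot: [-3.141, 0.0, 2.58]
force: [0.7, -5.7, 3.2]
width: 0.0158
gripper_force: 10.0
[ 0.3562  0.2224 -0.4801  0.0006 -0.8681 -2.4885] [-0.0007 -0.0003  0.0017 -0.0007  0.0014 -0.0275] [-2.1155 -0.1803 -0.0575]
```

View pics/s2.png

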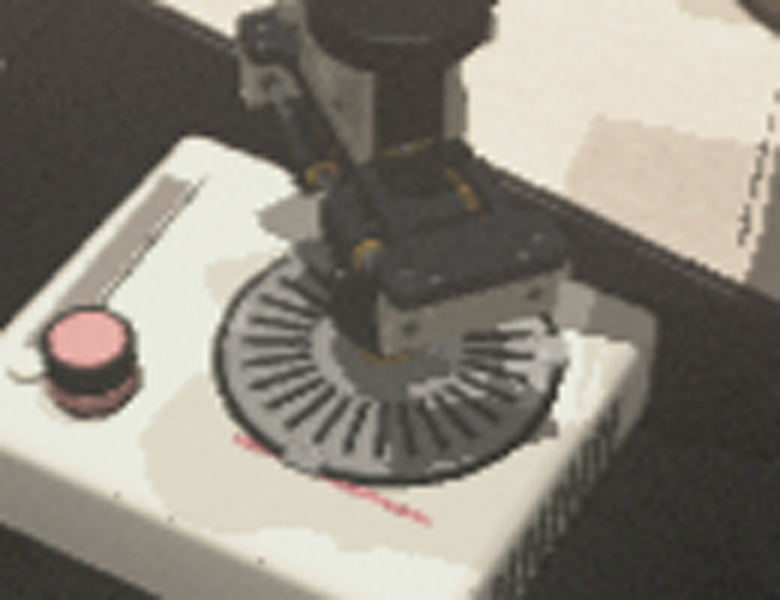

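The image shows the gripper still holding the screw, with less brass stem visible at about (385,355) and the jar and file unmoved. Forward turn is about 6.1 rad and the sink about 6 mm, so the flange should be around 12 mm above the mouth. I'll settle and hand in.

```bash
echo '[[0.01,0,0,0,0],[0.01,0,0,0,0],[0.01,0,0,0,0],[0.01,0,0,0,0]]' | python3 nudge.py 12
python3 -c "
from station import arm, cams, order, get_state
print(get_state()['qd']);print(order.job_done())"
```

```text
t: 16.2
eef_pos: [0.523, -0.0103, 0.1268]
ee_rot: [-3.141, 0.0, 2.579]
force: [0.5, -5.5, 3.0]
width: 0.0158
gripper_force: 12.0
[-9.78677931e-04 -1.14976764e-04  3.07140025e-05  4.90353117e-04
 -5.01461718e-04 -9.12452257e-04]
the job is handed in; nothing more can be done
None
```

I turned the screw back about 0.6 rad until it dropped into the thread, then forward about 6.1 rad with one fresh hold. I handed the job in still gripping it at 12 N, with the flange an estimated 12 mm above the hub's mouth; no verdict was returned.

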